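# Seal the food storage box: shut the clip, click the vent cap home and keep it pressed

### The arm

A 6-joint arm with a two-finger parallel gripper is mounted at the origin on a cart in front of the work surface, level with it; the furniture and walls round the work are solid. World frame = base frame: x ahead of the robot, y to its left, z up, the work surface at z = 0. Lengths are in m, angles in degrees, forces in N, time in s.
With the tool pointing down it reaches from about 0.325 to 0.775 m from the base axis. Payload 5.5 kg.
Tool frame: the origin (TCP) lies midway between the tips of the shut fingers; the grasp point (between the pads) lies 19 mm behind it (bot.pinch_z is the distance from the TCP to the grasp point, in m); z points along the fingers, y is the line along which they close (so a half turn about z gives the same grasp; the last joint's range is limited). The gripper opens to 88 mm and grips with 3 to 60 N. Pads are 20 mm wide; open, the fingers measure 115 mm over their backs; the gripper's body (75 mm by 178 mm) begins 61 mm behind the grasp point.
Start: joints at [60.522, 5.22, 70.514, -0, 104.267, -3.249], TCP at [0.265, 0.538, 0.223] pointing down, gripper open.
Joint ranges: [-164.24, 164.24], [-49.07, 125.15], [9.68, 141.18], [-86.29, 266.29], [3.28, 154.24], [-151.56, 151.56]. Speed limits (degrees/s): [147.25, 147.25, 172.46, 180, 180, 180].

### API

Orientations are given as [roll, pitch, yaw] about the fixed x, y, z axes, in that order (R = Rz(yaw) Ry(pitch) Rx(roll)).
In Python, from plant import bot gives the robot as it stands. The module is installed in compiled form; this text tells all that it offers.
- The arm moves only by the shell command python3 -m jog 'ROWS' [FORCE]. ROWS is a JSON object of lists of equal length, an entry for each row: "translation": the shift along the tool's x, y, z in cm, a list of three; "dr": the turn, a rotation vector about the tool's x, y, z in rad, a list of three; "grip": the gripper's target within -1 to 1 (fully open at 1, half-way at 0, shut at -1). In form: {"translation": [[tx, ty, tz], ...], "dr": [[ax, ay, az], ...], "grip": [grip, ...]}. A call has 1 to 10 rows; each row shifts and turns the commanded pose from where the row before left it, along the tool's axes as they then stand; what a row does not reach is not made up. A row lasts 1/10 s, in which the tool goes at most 50 mm and 8.59 degrees, less where a joint would pass 70% of its speed; a pose out of reach is approached as far as the arm can. A call is refused whole if a number of a shift passes 5 or a number of a turn 0.15, either way. A call with a gripper value outside its range is refused whole. The fingers move at their own pace and stop on an object; FORCE is the grip in N (left out, the last holds). Time passes only in rows, so rows that do not move let the fingers close. It gives the time, the measured TCP pose, the force, the opening and the grip force at its end, in the units of the state.
- bot.read_state(): the state, without advancing time (a new reading comes with each control period).
- bot.get_image(name): name is "side" or "top"; returns the picture (400x640x3 uint8, red, green, blue); there is no depth.
- bot.camera_model(name): a dict with "fx", "fy", "cx", "cy" (pixels), "rvec" (rotation vector, rad) and "tvec" (3), from world to camera coordinates, as OpenCV has them. Camera axes: x right, y down, z forward; pixel columns grow to the right and rows downward; lengths in m; the calibration is good to about 2 mm. A picture is of the moment at which its call begins. camera_model takes no time and is no camera call.
- bot.hand_in(): hands the job in; it is judged then, once.
Trained networks look in the newest picture that a camera, given by its name, has taken for a name from the list of things; names that differ only in an ending like _2 or _b are one class to them, and where a whole thing is asked for, a point or a joint stands for the part that bears it (a point fixed in the world has none). Each returns a list of dicts, best first, with "score" (0 to 1); they miss things now and then, are a little off and sometimes report something else, mostly with a low value. They report only what shows in the picture. A call takes as long as a camera call. They do not tell look-alikes from the thing itself.
- bot.recognise(query, camera): "position" ([column, row] in pixels, amid what is visible of it).
- bot.cut_out(query, camera): "region" (400x640 bool, what is visible of it) and "position" ([column, row] in pixels, amid what is visible of it).
The state is a dict: "clock": time; "joints": joint angles; "qd": joint speeds; "tau": joint torques, N m; "eef_pos": TCP position; "ee_rot": TCP orientation; "force": force on the tool from outside, world axes, zero at the start; "wrist_torque": the same for the moment, N m; "gripper_width": opening from 0.0 (shut) to 1.0 (fully open); "grasp_force": force on a finger pad.
Only numpy, scipy, OpenCV 4.12 (cv2) and the standard library are available. Lean on these libraries where they do the work, as an engineer would, in place of code of your own. Each camera call takes 0.05 s, during which the arm holds its last target. There are 200 camera calls.

### The job

Seal the blue food storage box: first swing the grey clip on its front side down and in until it lies flat against the box, over its catch. Then fetch the green vent cap and press it straight down over the white vent stud on the lid until it clicks past the snap beads, and keep pressing: finish while still pushing the snapped-on cap down into its orange seal with a gentle, steady push of about 10 N, without letting go. Leave the mustard pot, the honey jar and the two mugs alone.

Things in the scene. Friction and masses are not known exactly. Their poses are not given: they have to be found in the camera images.
- box: closed food storage box, blue with a white lid, fixed to the worktop. Lid 116 mm (its x) by 160 mm (its y), lid top 72 mm above the worktop. Origin: centre of the underside. Its z points up; the side that looks along its -x (towards the robot, turned by the box's yaw) carries the moving grey clip. A like grey clip at the rear (+x) is fixed shut.
- clip_hinge (a point): middle of the clip's hinge pin, on the front edge of the lid, 66 mm above the worktop; the pin runs along the box's y. Frame turned as the box.
- clip_edge (a point): middle of the free edge of the grey clip, on its outer face; the clip is a plate 60 mm wide (along the box's y), 4.5 mm thick, and reaches 36 mm from the hinge pin.
- clip (a joint): angle of the clip about its hinge pin (rad): 0 = shut, hanging straight down, flat against the front of the box; 1.57 = sticking straight out to the front (box -x); up to 1.9 = raised above level. It starts open, at 1.0 to 1.8. A stiff hinge (0.02 N m): the clip stays where it is left and a push of 1 to 2 N near its edge moves it.
- stud_foot (a point): centre of the foot of the white vent stud, on the top face of the lid (72 mm above the worktop), in the lid's centre. Round the foot lies a soft orange seal ring, 49 mm in outer diameter, its top 6 mm above the lid.
- stud_tip (a point): top of the vent stud, on its axis, 30 mm above the lid. The stud is an upright white post 18 mm in diameter; its last 8 mm taper to 8 mm in diameter. Four sprung snap beads, centred 12.7 mm above its foot, stand out to 26 mm across.
- cap: loose green vent cap, 40 g, 37 mm tall, alike from every side; at the start it stands on the worktop mouth down. Round grip 36 mm in diameter above a collar 50 mm in diameter and 6 mm high at the bottom, a ledge for fingertips to push on. Origin: centre of the underside (mouth), z up. Mouth 22 mm in diameter for the first 3 mm (the snap lip), 29 mm above it; inner depth 31 mm.
- mustard_pot: white pot with blue band and knobbed lid, 51 x 59 x 88 mm, standing on the worktop beside the box, on the side where the cap is not; to be left alone. Origin: centre of the underside.
- honey_jar: honey jar, 58 x 62 x 99 mm, on the worktop to the left at the back; to be left alone. Origin: centre of the underside.
- mug_left: pale mug with leaf pattern, 92 x 127 x 95 mm, at the back to the right; to be left alone. Origin: centre of the underside.
- tea_cup: white mug, 78 x 110 x 97 mm, to the right; to be left alone. Origin: centre of the underside.
- seal (a joint): how far the orange seal ring is pressed down (m): 0 = free, 0.004 = fully down (hard stop). It pushes back with about 2 N at first touch and 2.5 N more for each mm.
- cap_top (a point): centre of the cap's flat top, 37 mm above its underside. Heights of the UNDERSIDE above the lid when the cap is pressed over the stud: 17 mm, the lip meets the beads (about 8 N to pass them, about 10 N to pull off); about 9 mm, it clicks and the force drops; 6 mm, it meets the seal; 3 mm, pushed with about 10 N; 2 mm, hard stop. Left alone after the click it rests at about 5 mm.
Not all that is in view belongs to the job. Several things look just like the cap: the one meant starts farthest to the robot's right. What is shaped like the box but purple is not meant.

How it is judged:
By the outcome, as a careful person would: the job done as asked, in the order asked, and still so for the second after the job is handed in, while the arm keeps its last pose, push and grip.
It also fails if it takes over 58 s, if anything falls off the work surface, if the arm or the gripper's body presses on something with over 40 N, if the wrist force passes 120 N, or if a joint passes its speed limit or range.

## Working session

There is one attempt and no reset: what is moved stays moved. The work goes in short steps, Python scripts to look and compute and a shell command to move; the robot and the scene stay as the last step left them, time stands still between calls to the robot, and variables do not carry over. Pictures are saved under pics/ and viewed, at most 10 in all, crops included, and the job is handed in when it is done.

```bash
mkdir -p pics; cat > h.py <<'E'
import numpy as np, cv2
from plant import bot
def cam(n):
    m=bot.camera_model(n); K=np.array([[m['fx'],0,m['cx']],[0,m['fy'],m['cy']],[0,0,1.]])
    return K,np.array(m['rvec'],float),np.array(m['tvec'],float)
def proj(n,P):
    K,r,t=cam(n); return cv2.projectPoints(np.array(P,float).reshape(-1,3),r,t,K,None)[0].reshape(-1,2)
def ray(n,uv):
    K,r,t=cam(n); R=cv2.Rodrigues(r)[0]
    d=R.T@np.linalg.inv(K)@np.array([uv[0],uv[1],1.]); return -R.T@t,d/np.linalg.norm(d)
def atz(n,uv,z):
    c,d=ray(n,uv); return c+d*(z-c[2])/d[2]
def tri(a,b):
    (c1,d1),(c2,d2)=ray('side',a),ray('top',b)
    s=np.linalg.lstsq(np.c_[d1,-d2],c2-c1,rcond=None)[0]
    p,q=c1+s[0]*d1,c2+s[1]*d2; return (p+q)/2,np.linalg.norm(p-q)
def save(n,f): cv2.imwrite('pics/'+f,cv2.cvtColor(bot.get_image(n),cv2.COLOR_RGB2BGR))
E
python3 - <<'E'
from h import *
np.set_printoptions(precision=3,suppress=True)
for c in('side','top'):
    save(c,c+'0.png'); print(c,ray(c,(320,200)))
    for q in('box','clip','clip_edge','clip_hinge','stud_tip','stud_foot','cap','mustard_pot'):
        print(q,[(np.round(d['position']).tolist(),round(d['score'],2)) for d in bot.recognise(q,c)][:6])
print(bot.read_state())
E
```

```text
side (array([0.347, 1.246, 0.707]), array([ 0.075, -0.886, -0.458]))
box [([371.0, 167.0], 0.8), ([279.0, 209.0], 0.71)]
clip [([303.0, 210.0], 0.66)]
clip_edge [([303.0, 203.0], 0.62)]
clip_hinge [([282.0, 208.0], 0.88), ([372.0, 167.0], 0.61)]
stud_tip [([280.0, 205.0], 0.95), ([371.0, 165.0], 0.94), ([280.0, 200.0], 0.73)]
stud_foot [([279.0, 206.0], 0.76), ([372.0, 167.0], 0.73)]
cap [([346.0, 287.0], 0.73), ([275.0, 290.0], 0.66), ([305.0, 270.0], 0.62)]
mustard_pot [([277.0, 207.0], 0.71), ([316.0, 169.0], 0.63)]
top (array([ 0.381, -0.052,  1.323]), array([ 0.09 ,  0.019, -0.996]))
box [([415.0, 263.0], 0.68), ([305.0, 181.0], 0.56)]
clip [([297.0, 199.0], 0.74), ([307.0, 176.0], 0.24)]
clip_edge [([296.0, 202.0], 0.65)]
clip_hinge [([416.0, 265.0], 0.88), ([303.0, 183.0], 0.66)]
stud_tip [([305.0, 179.0], 0.79), ([413.0, 265.0], 0.62)]
stud_foot [([306.0, 183.0], 0.76), ([416.0, 262.0], 0.76)]
cap [([211.0, 196.0], 0.66), ([236.0, 217.0], 0.64), ([213.0, 240.0], 0.58), ([302.0, 182.0], 0.5)]
mustard_pot [([396.0, 201.0], 0.64)]
{'clock': 0.9, 'joints': array([ 60.522,   5.218,  70.513,  -0.002, 104.268,  -3.247]), 'qd': array([ 0.033,  0.065,  0.024,  0.143, -0.04 ,  0.022]), 'tau': array([  0.002, -44.619, -40.651,   0.07 ,   0.019,  -0.   ]), 'eef_pos': array([0.265, 0.538, 0.223]), 'ee_rot': array([179.999,   0.002, 153.769]), 'force': array([0.783, 0.463, 0.965]), 'wrist_torque': array([-0.009, -0.008, -0.016]), 'grasp_force': 0.0, 'gripper_width': 0.9974621495174695}
```

View pics/side0.png

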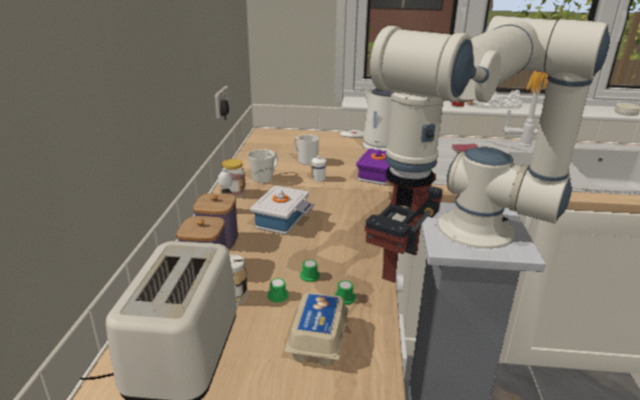

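View pics/top0.png

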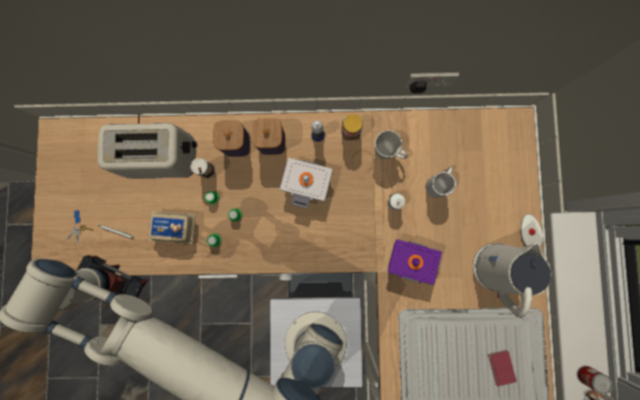

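The side view shows the blue box at about (280,208), its clip at (303,208), and the purple decoy at (372,167). In the top view the blue box is at (306,180) and its clip at (301,199). There are three green caps, at top (211,197), (235,215) and (213,240). The robot's right is to the right in the top view, so (235,215) is the one meant. I'll confirm it in a crop.

```bash
python3 - <<'E'
from h import *
np.set_printoptions(precision=4,suppress=True)
t=bot.get_image('top'); s=bot.get_image('side')
a=cv2.resize(t[150:260,190:350],(800,550),interpolation=cv2.INTER_CUBIC)
b=cv2.resize(s[180:310,240:370],(550,550),interpolation=cv2.INTER_CUBIC)
cv2.imwrite('pics/c1.png',a[...,::-1]); cv2.imwrite('pics/c2.png',b[...,::-1])
caps={}
for c in('side','top'):
    caps[c]=[d for d in bot.cut_out('cap',c) if d['score']>.4]
    for d in caps[c]:
        ys,xs=np.nonzero(d['region']); print(c,np.round(d['position'],1),xs.min(),xs.max(),ys.min(),ys.max(),round(d['score'],2),atz(c,d['position'],.018))
for x in caps['side']:
    for y in caps['top']:
        p,e=tri(x['position'],y['position'])
        if e<.02: print('tri',x['position'],y['position'],p,e)
st={}
for q in('stud_tip','clip','box','mustard_pot'):
    for c in('side','top'):
        for d in bot.cut_out(q,c):
            if d['score']<.3: continue
            ys,xs=np.nonzero(d['region']); r=cv2.minAreaRect(np.c_[xs,ys].astype(np.float32))
            print(q,c,np.round(d['position'],1),d['score'],r,len(xs))
print(tri((281,194),(305.5,179)))
E
```

```text
side [276.3 290.8] 266 287 278 302 0.82 [0.5176 0.3737 0.018 ]
side [307.2 271.5] 299 319 258 281 0.78 [0.4563 0.2919 0.018 ]
side [345.9 288.6] 335 355 280 304 0.55 [0.36   0.3478 0.018 ]
top [237.7 216.1] 229 241 208 220 0.72 [0.4467 0.2674 0.018 ]
top [211.2 198.1] 205 217 191 203 0.7 [0.5129 0.3633 0.018 ]
top [212.5 239.9] 207 221 234 246 0.47 [0.3636 0.357  0.018 ]
tri [276.3, 290.8] [211.2, 198.1] [0.5164 0.3657 0.0115] 0.0056322377766834675
tri [307.2, 271.5] [237.7, 216.1] [0.453  0.2715 0.0032] 0.011201999732379054
tri [345.9, 288.6] [212.5, 239.9] [0.3618 0.3552 0.0236] 0.003762556758998432
stud_tip side [371.  164.1] 0.93 ((370.922607421875, 165.16151428222656), (30.199626922607422, 34.52336502075195), 3.814074993133545) 883
stud_tip side [278.5 204.2] 0.65 ((280.2500305175781, 207.75001525878906), (43.84061813354492, 61.51828384399414), 45.0) 2035
stud_tip top [414.3 264. ] 0.72 ((414.02947998046875, 261.88238525390625), (49.477264404296875, 38.07809066772461), 14.03624439239502) 1767
stud_tip top [305.3 176. ] 0.65 ((304.7268981933594, 183.83460998535156), (47.098007202
[... 495 characters left out ...]
.0), 90.0) 952
box side [301.6 209.4] 0.37 ((303.9000549316406, 206.20004272460938), (14.310833930969238, 12.074766159057617), 26.56505012512207) 152
box top [303.6 180.5] 0.97 ((304.71923828125, 183.81088256835938), (47.5335578918457, 46.141807556152344), 15.52410888671875) 1810
box top [414.2 261.1] 0.96 ((414.7941589355469, 261.82354736328125), (48.99219512939453, 36.1378059387207), 14.03624439239502) 1695
mustard_pot side [319.2 167.2] 0.74 ((317.1154479980469, 168.07693481445312), (15.876444816589355, 26.171329498291016), 7.125016689300537) 361
mustard_pot top [397.8 200. ] 0.68 ((397.0, 201.5), (15.0, 16.0), 90.0) 206
(array([0.565 , 0.0197, 0.0864]), np.float64(0.0009231207301394254))
```

View pics/c1.png

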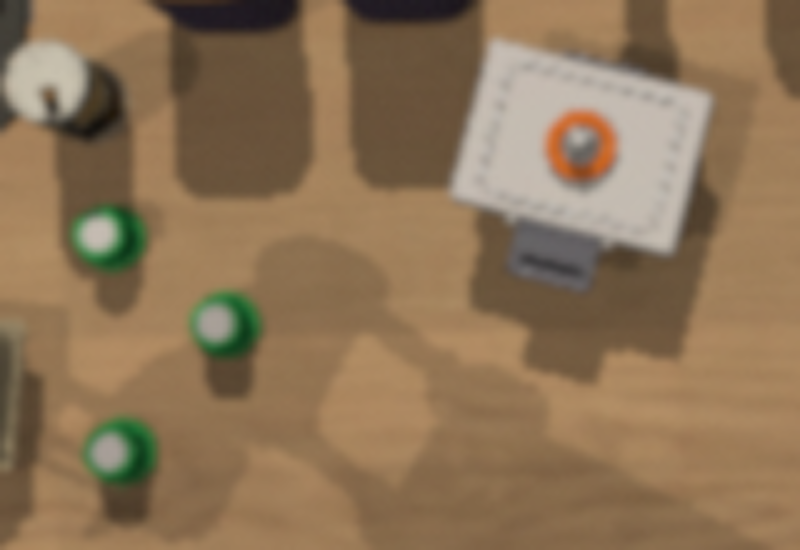

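View pics/c2.png

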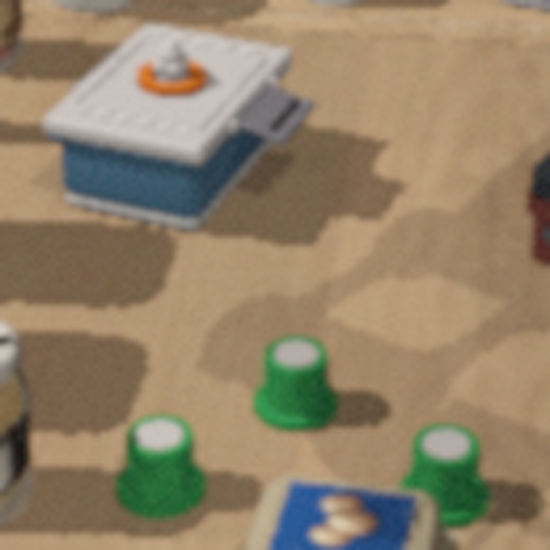

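The crops show three caps at top-crop (104,235), (224,322) and (118,450). The one at crop (224,322), full image (235,215), stands farthest to the robot's right with y≈0.27 against 0.36, so it is the cap meant. The clip sticks out toward the robot, about level.

```bash
python3 - <<'E'
from h import *
np.set_printoptions(precision=4,suppress=True)
T=lambda x,y:(190+x/5-.4,150+y/5-.4); S=lambda x,y:(240+x/4.231-.4,180+y/4.231-.4)
print('cap top',tri(S(297,353),T(213,324)), 'collar side',atz('side',S(297,398),.006),'top',atz('top',T(226,327),.004))
print('stud tip',tri(S(175,44),T(580,137)))
print('ring top',tri(S(173,76),T(581,147)))
C=[]
for s,t in(((150,27),(492,40)),((292,48),(713,92)),((203,160),(673,255)),((45,130),(450,200))):
    p=tri(S(*s),T(*t)); q=atz('top',T(*t),.072); C.append(q); print('corner',p,q,atz('side',S(*s),.072))
C=np.array(C); print(C.mean(0))
d=(C[0]-C[1]+C[3]-C[2]); print('yaw of y axis',np.degrees(np.arctan2(d[1],d[0]))-90)
d=(C[0]-C[3]+C[1]-C[2]); print('yaw of x',np.degrees(np.arctan2(d[1],d[0])))
for s,t in(((278,138),(508,276)),((312,105),(586,291))): print('clip edge',tri(S(*s),T(*t)))
E
```

```text
cap top (array([0.4516, 0.2823, 0.0365]), np.float64(0.0009022204448605921)) collar side [0.4509 0.2834 0.006 ] top [0.4515 0.2814 0.004 ]
stud tip (array([0.5675, 0.0183, 0.0988]), np.float64(0.005742028503995527))
ring top (array([0.5667, 0.0194, 0.0746]), np.float64(0.0008658052395821296))
corner (array([0.5999, 0.07  , 0.1404]), np.float64(0.05722644844857595)) [0.6434 0.0802 0.072 ] [ 0.5965 -0.0605  0.072 ]
corner (array([ 0.5493, -0.0731,  0.0642]), np.float64(0.11043533803758379)) [ 0.604  -0.0718  0.072 ] [ 0.491 -0.039  0.072]
corner (array([ 0.528 , -0.0385, -0.0236]), np.float64(0.055350211616491465)) [ 0.492  -0.0424  0.072 ] [0.5288 0.1284 0.072 ]
corner (array([0.5815, 0.1185, 0.0793]), np.float64(0.10032180372250722)) [0.5326 0.11   0.072 ] [0.6369 0.1012 0.072 ]
[0.568 0.019 0.072]
yaw of y axis -14.718846858162507
yaw of x -14.87176832818898
clip edge (array([0.484 , 0.0721, 0.0599]), np.float64(0.0070428654716856625))
clip edge (array([0.47  , 0.0182, 0.0576]), np.float64(0.0012391518593952169))
```

Estimates: box centre is (0.567, 0.019) with yaw −14.8°, so the hinge is about (0.511, 0.034, 0.066). The cap is at (0.451, 0.282). I'm moving with shut fingers to above the clip edge.

```bash
cat >> h.py <<'E'
def to(p,yaw=None):
    "remaining shift in tool axes (cm) and yaw error (deg) to TCP target p, from the measured pose"
    from scipy.spatial.transform import Rotation as Ro
    s=bot.read_state(); R=Ro.from_euler('xyz',s['ee_rot'],degrees=True).as_matrix()
    print('pos',np.round(s['eef_pos'],4),'rot',np.round(s['ee_rot'],2),'F',np.round(s['force'],2),'t',s['clock'])
    print('shift cm',np.round(R.T@(np.array(p)-s['eef_pos'])*100,2))
E
python3 -m jog '{"translation":[[0,0,0],[0,0,0],[-2.36,-3.03,0],[-2.36,-3.03,0],[-2.36,-3.03,0],[-2.36,-3.03,0],[-2.36,-3.03,0],[-2.36,-3.03,0],[-2.36,-3.03,0],[-2.36,-3.03,0]],"dr":[[0,0,-0.1],[0,0,-0.1],[0,0,0],[0,0,0],[0,0,0],[0,0,0],[0,0,0],[0,0,0],[0,0,0],[0,0,0]],"grip":[-1,-1,-1,-1,-1,-1,-1,-1,-1,-1]}' 20
python3 -m jog '{"translation":[[-2.36,-3.03,0],[-2.36,-3.03,0],[-2.36,-3.03,0],[-2.36,-3.03,0],[-2.36,-3.03,0],[-2.36,-3.03,0],[0,0,2.5],[0,0,2.5],[0,0,2.5],[0,0,2.5]],"dr":[[0,0,0],[0,0,0],[0,0,0],[0,0,0],[0,0,0],[0,0,0],[0,0,0],[0,0,0],[0,0,0],[0,0,0]],"grip":[-1,-1,-1,-1,-1,-1,-1,-1,-1,-1]}'
python3 - <<'E'
from h import *
to((.476,.043,.12))
t=bot.get_image('top'); s=bot.get_image('side')
a=cv2.resize(t[150:230,260:360],(500,400),interpolation=cv2.INTER_CUBIC)
b=cv2.resize(s[150:250,240:315],(300,400),interpolation=cv2.INTER_CUBIC)
cv2.imwrite('pics/d1.png',np.hstack([a,b])[...,::-1])
E
```

```text
clock: 2.5
eef_pos: [0.3863, 0.2543, 0.2229]
ee_rot: [180.0, 0.0, 165.2]
force: [-0.2, -0.2, -0.6]
gripper_width: 0.127
grasp_force: 0.0
clock: 3.5
eef_pos: [0.4766, 0.0436, 0.1218]
ee_rot: [180.0, 0.0, 165.2]
force: [-0.3, 0.7, -0.0]
gripper_width: 0.006
grasp_force: 0.0
pos [0.4766 0.0436 0.1218] rot [1.7999e+02 2.0000e-02 1.6520e+02] F [-0.34  0.72 -0.01] t 3.5
shift cm [ 0.04 -0.07  0.18]
```

View pics/d1.png

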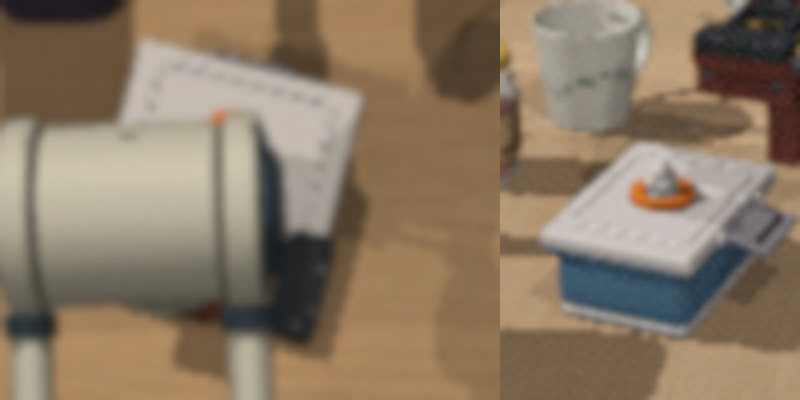

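The fingertips stand over the clip's outer end: side view finger at about (311,187), clip edge at about (310,205). Now I'll push the clip down, then in.

```bash
python3 -m jog '{"translation":[[0,0,2],[0,0,2],[0,0,0.7],[0,0,0.6],[0,0,0.6],[0,0,0.6],[0,0,0.6],[0,0,0.6],[0,0,0.6],[0,0,0]],"dr":[[0,0,0],[0,0,0],[0,0,0],[0,0,0],[0,0,0],[0,0,0],[0,0,0],[0,0,0],[0,0,0],[0,0,0]],"grip":[-1,-1,-1,-1,-1,-1,-1,-1,-1,-1]}'
python3 -m jog '{"translation":[[-0.3,0,0],[-0.3,0,0],[-0.3,0,0],[-0.3,0,0],[-0.3,0,0],[-0.3,0,0],[0,0,0]],"dr":[[0,0,0],[0,0,0],[0,0,0],[0,0,0],[0,0,0],[0,0,0],[0,0,0]],"grip":[-1,-1,-1,-1,-1,-1,-1]}'
python3 -c "
from h import *
to((.511,.034,.036))"
```

```text
clock: 4.6
eef_pos: [0.4757, 0.0438, 0.0384]
ee_rot: [-180.0, -0.1, 165.2]
force: [-0.7, 0.4, 1.3]
gripper_width: 0.005
grasp_force: 0.0
clock: 5.3
eef_pos: [0.4943, 0.0391, 0.0396]
ee_rot: [-180.0, 0.0, 165.2]
force: [0.4, -0.6, -0.8]
gripper_width: 0.006
grasp_force: 0.0
pos [0.4943 0.0391 0.0396] rot [-1.8000e+02  1.0000e-02  1.6522e+02] F [ 0.44 -0.62 -0.82] t 5.3
shift cm [-1.74 -0.07  0.36]
```

```bash
for i in 1 2 3; do python3 -m jog '{"translation":[[-0.1,0,0],[-0.1,0,0],[0,0,0]],"dr":[[0,0,0],[0,0,0],[0,0,0]],"grip":[-1,-1,-1]}' | egrep 'pos|force'; done
```

```text
eef_pos: [0.4946, 0.039, 0.0395]
force: [-7.0, 0.6, 2.2]
grasp_force: 3.6
eef_pos: [0.4946, 0.039, 0.0394]
force: [-15.0, 2.7, 7.3]
grasp_force: 7.8
eef_pos: [0.4947, 0.039, 0.0394]
force: [-24.2, 3.9, 12.8]
grasp_force: 12.2
```

```bash
python3 -m jog '{"translation":[[0.3,0,0],[0.3,0,0],[0.3,0,0],[2,0,0],[2,0,0],[2,0,-2],[2,0,-2],[0,0,-2],[0,0,-2],[0,0,0]],"dr":[[0,0,0],[0,0,0],[0,0,0],[0,0,0],[0,0,0],[0,0,0],[0,0,0],[0,0,0],[0,0,0],[0,0,0]],"grip":[-1,-1,-1,-1,-1,-1,-1,-1,-1,-1]}'
python3 - <<'E'
from h import *
t=bot.get_image('top'); s=bot.get_image('side')
a=cv2.resize(t[155:215,275:335],(400,400),interpolation=cv2.INTER_CUBIC)
b=cv2.resize(s[180:240,250:310],(400,400),interpolation=cv2.INTER_CUBIC)
cv2.imwrite('pics/d2.png',np.hstack([a,b])[...,::-1])
E
```

```text
clock: 7.2
eef_pos: [0.4154, 0.0605, 0.123]
ee_rot: [179.9, 0.4, 165.2]
force: [0.2, -0.5, 0.5]
gripper_width: 0.003
grasp_force: 0.0
```

View pics/d2.png

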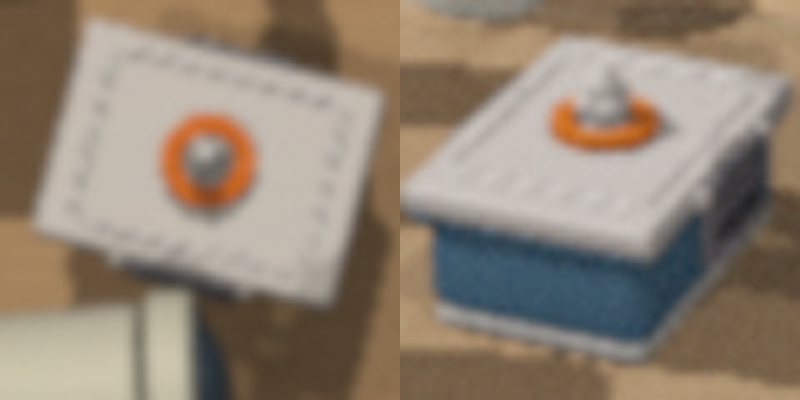

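The clip hangs shut and parallel to the box front in the side crop, at about (740,190), and top-down it barely protrudes past the lid edge. The hard stop under push also fits it being shut. Next is the cap.

```bash
python3 -m jog '{"translation":[[0.37,3.72,0],[0.37,3.72,0],[0.37,3.72,0],[0.37,3.72,0],[0.37,3.72,0],[0.37,3.72,0],[0,0,1],[0,0,1],[0,0,1],[0,0,0]],"dr":[[0,0,0],[0,0,0],[0,0,0],[0,0,0],[0,0,0],[0,0,0],[0,0,0],[0,0,0],[0,0,0],[0,0,0]],"grip":[1,1,1,1,1,1,1,1,1,1]}' 20
python3 - <<'E'
from h import *
to((.451,.282,.009))
T=lambda x,y:(275+x/6.667-.4,155+y/6.667-.4); S=lambda x,y:(250+x/6.667-.4,180+y/6.667-.4)
print(tri(S(207,122),T(209,162)), tri(S(210,68),T(209,150)))
for c in('side','top'):
    for d in bot.cut_out('cap',c): print(c,d['score'],d['position'],atz(c,d['position'],.018))
E
```

```text
clock: 8.3
eef_pos: [0.448, 0.2801, 0.0868]
ee_rot: [-179.8, -0.2, 165.1]
force: [-0.7, -0.4, 0.2]
gripper_width: 0.873
grasp_force: 0.0
pos [0.448  0.2801 0.0868] rot [-1.7982e+02 -1.7000e-01  1.6514e+02] F [-0.67 -0.42  0.24] t 8.3
shift cm [-0.26  0.29  7.78]
(array([0.56681359, 0.01888475, 0.07332707]), np.float64(0.0017511780671889366)) (array([0.56717844, 0.01714807, 0.09891722]), np.float64(0.005578444236134745))
side 0.91 [307.9, 271.5] [0.45462402 0.291661   0.018     ]
side 0.8 [347.3, 285.8] [0.35727555 0.33703761 0.018     ]
side 0.74 [277.7, 291.7] [0.51389084 0.37660239 0.018     ]
top 0.58 [210.3, 193.2] [0.53062818 0.36669877 0.018     ]
top 0.51 [236.9, 218.1] [0.43960015 0.27025578 0.018     ]
top 0.48 [213.2, 242.1] [0.35582229 0.35445229 0.018     ]
```

```bash
python3 -m jog '{"translation":[[-0.25,0.3,0],[0,0,1.5],[0,0,1.5],[0,0,1.5],[0,0,1.2],[0,0,1],[0,0,0.6],[0,0,0.4],[0,0,0]],"dr":[[0,0,0],[0,0,0],[0,0,0],[0,0,0],[0,0,0],[0,0,0],[0,0,0],[0,0,0],[0,0,0]],"grip":[1,1,1,1,1,1,1,1,1]}' 20
python3 -m jog '{"translation":[[0,0,0],[0,0,0],[0,0,0],[0,0,0],[0,0,0],[0,0,0],[0,0,0],[0,0,0],[0,0,0],[0,0,0]],"dr":[[0,0,0],[0,0,0],[0,0,0],[0,0,0],[0,0,0],[0,0,0],[0,0,0],[0,0,0],[0,0,0],[0,0,0]],"grip":[-1,-1,-1,-1,-1,-1,-1,-1,-1,-1]}' 25
```

```text
clock: 9.3
eef_pos: [0.4522, 0.2841, 0.0123]
ee_rot: [-180.0, -0.0, 165.2]
force: [-0.3, -0.7, -0.4]
gripper_width: 1.001
grasp_force: 0.0
clock: 10.3
eef_pos: [0.4523, 0.2841, 0.0126]
ee_rot: [-180.0, -0.0, 165.2]
force: [0.2, -0.7, -0.2]
gripper_width: 0.41
grasp_force: 25.0
```

```bash
python3 -m jog '{"translation":[[0,0,0],[0,0,0],[0,0,0],[0,0,0.3],[0,0,0.2],[0,0,0],[0,0,0],[0,0,0],[0,0,0],[0,0,0]],"dr":[[0,0,0],[0,0,0],[0,0,0],[0,0,0],[0,0,0],[0,0,0],[0,0,0],[0,0,0],[0,0,0],[0,0,0]],"grip":[0.1,0.1,0.1,0.1,0.1,-1,-1,-1,-1,-1]}' 25
python3 -m jog '{"translation":[[0,0,0],[0,0,0],[0,0,-2],[0,0,-3],[0,0,-4],[0,0,-4],[0,0,-2],[0,0,0]],"dr":[[0,0,0],[0,0,0],[0,0,0],[0,0,0],[0,0,0],[0,0,0],[0,0,0],[0,0,0]],"grip":[-1,-1,-1,-1,-1,-1,-1,-1]}'
python3 -c "
from h import *
to((.567,.0185,.15))"
```

```text
clock: 11.3
eef_pos: [0.4523, 0.2842, 0.0077]
ee_rot: [180.0, 0.0, 165.2]
force: [0.0, 0.7, -0.3]
gripper_width: 0.414
grasp_force: 25.0
clock: 12.1
eef_pos: [0.4538, 0.285, 0.1619]
ee_rot: [179.7, 0.3, 165.2]
force: [-0.2, -0.2, -0.3]
gripper_width: 0.41
grasp_force: 25.0
pos [0.4538 0.285  0.1619] rot [179.71   0.3  165.23] F [-0.25 -0.22 -0.29] t 12.1
shift cm [-17.73 -22.89   1.17]
```

```bash
python3 -m jog '{"translation":[[-2.22,-2.86,0],[-2.22,-2.86,0],[-2.22,-2.86,0],[-2.22,-2.86,0],[-2.22,-2.86,0],[-2.22,-2.86,0],[-2.22,-2.86,0],[-2.22,-2.86,0],[0,0,2.5],[0,0,0]],"dr":[[0,0,0],[0,0,0],[0,0,0],[0,0,0],[0,0,0],[0,0,0],[0,0,0],[0,0,0],[0,0,0],[0,0,0]],"grip":[-1,-1,-1,-1,-1,-1,-1,-1,-1,-1]}'
python3 - <<'E'
from h import *
to((.567,.0185,.12))
t=bot.get_image('top'); s=bot.get_image('side')
a=cv2.resize(t[155:215,275:335],(400,400),interpolation=cv2.INTER_CUBIC)
b=cv2.resize(s[165:225,250:310],(400,400),interpolation=cv2.INTER_CUBIC)
cv2.imwrite('pics/d3.png',np.hstack([a,b])[...,::-1])
print(proj('side',[(.567,.0185,.102),(.567,.0185,.1285)]))
E
```

```text
clock: 13.1
eef_pos: [0.5635, 0.0166, 0.1268]
ee_rot: [-179.9, -0.5, 165.1]
force: [-0.8, -0.7, -1.2]
gripper_width: 0.412
grasp_force: 25.0
pos [0.5635 0.0166 0.1268] rot [-179.89   -0.5   165.11] F [-0.78 -0.74 -1.2 ] t 13.1
shift cm [-0.3   0.27  0.68]
[[280.09776711 188.89552002]
 [279.90085265 180.52849738]]
```

View pics/d3.png

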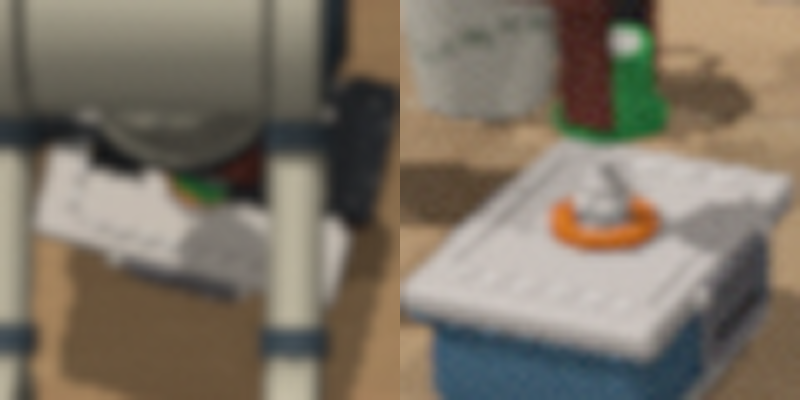

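Side view: the cap collar is centred at crop column about 611 and the stud tip at about 610, so they are aligned. The arm was still settling, so I'll let it settle and descend to just above the beads.

```bash
python3 -m jog '{"translation":[[0,0,0],[0,0,0],[0,0,0],[0,0,0.6],[0,0,0.6],[0,0,0.6],[0,0,0.6],[0,0,0.4],[0,0,0],[0,0,0]],"dr":[[0,0,0],[0,0,0],[0,0,0],[0,0,0],[0,0,0],[0,0,0],[0,0,0],[0,0,0],[0,0,0],[0,0,0]],"grip":[-1,-1,-1,-1,-1,-1,-1,-1,-1,-1]}' 30
python3 -c "
from h import *
to((.567,.0185,.097));print(bot.read_state()['wrist_torque'])"
```

```text
clock: 14.2
eef_pos: [0.5656, 0.0176, 0.1046]
ee_rot: [-180.0, -0.0, 165.2]
force: [0.2, 0.6, -0.3]
gripper_width: 0.408
grasp_force: 30.0
pos [0.5656 0.0176 0.1046] rot [-1.7999e+02 -1.0000e-02  1.6523e+02] F [ 0.21  0.59 -0.32] t 14.2
shift cm [-0.11  0.12  0.76]
[ 0.03730834 -0.00203298 -0.02475743]
```

```bash
for i in 1 2 3 4; do python3 -m jog '{"translation":[[0,0,0.2],[0,0,0.2],[0,0,0]],"dr":[[0,0,0],[0,0,0],[0,0,0]],"grip":[-1,-1,-1]}' | egrep 'pos|force'; done
```

```text
eef_pos: [0.5665, 0.0184, 0.1017]
force: [2.1, 3.7, 3.2]
grasp_force: 30.0
eef_pos: [0.5665, 0.0192, 0.0972]
force: [3.0, 6.4, 1.3]
grasp_force: 30.0
eef_pos: [0.5673, 0.0193, 0.0956]
force: [1.2, 6.6, 10.2]
grasp_force: 30.0
eef_pos: [0.5667, 0.0199, 0.0899]
force: [3.2, 8.6, 2.1]
grasp_force: 30.0
```

```bash
python3 -m jog '{"translation":[[0,0.15,0],[0,0.1,0],[0,0,0],[0,0,0]],"dr":[[0,0,0],[0,0,0],[0,0,0],[0,0,0]],"grip":[-1,-1,-1,-1]}' | egrep 'pos|force'; for i in 1 2 3; do python3 -m jog '{"translation":[[0,0,0.1],[0,0,0.1],[0,0,0]],"dr":[[0,0,0],[0,0,0],[0,0,0]],"grip":[-1,-1,-1]}' | egrep 'pos|force'; done
```

```text
eef_pos: [0.5666, 0.0209, 0.088]
force: [3.9, 4.8, -3.4]
grasp_force: 30.0
eef_pos: [0.566, 0.0205, 0.0852]
force: [4.2, 4.3, -5.3]
grasp_force: 30.0
eef_pos: [0.5662, 0.0201, 0.0846]
force: [1.4, 4.2, -1.2]
grasp_force: 30.0
eef_pos: [0.5666, 0.0198, 0.0838]
force: [-1.2, 3.4, 4.8]
grasp_force: 30.0
```

```bash
python3 -m jog '{"translation":[[0,0.05,0.1],[0,0,0],[0,0,0],[0,0,0]],"dr":[[0,0,0],[0,0,0],[0,0,0],[0,0,0]],"grip":[-1,-1,-1,-1]}' | egrep 'pos|force'; python3 -m jog '{"translation":[[0,0,0.05],[0,0,0],[0,0,0],[0,0,0]],"dr":[[0,0,0],[0,0,0],[0,0,0],[0,0,0]],"grip":[-1,-1,-1,-1]}' | egrep 'pos|force'
```

```text
eef_pos: [0.5666, 0.0198, 0.0832]
force: [-3.1, 1.7, 7.3]
grasp_force: 30.0
eef_pos: [0.5666, 0.0198, 0.0829]
force: [-3.2, 1.1, 6.3]
grasp_force: 30.0
```

```bash
for k in 1 2 3 4; do python3 -m jog '{"translation":[[0,0,0],[0,0,0]],"dr":[[0,0,0],[0,0,0]],"grip":[-1,-1]}' | egrep 'pos|^force'; done
python3 -m jog '{"translation":[[0,0,0.06],[0,0,0],[0,0,0]],"dr":[[0,0,0],[0,0,0],[0,0,0]],"grip":[-1,-1,-1]}' | egrep 'pos|^force'
for k in 1 2 3 4; do python3 -m jog '{"translation":[[0,0,0],[0,0,0]],"dr":[[0,0,0],[0,0,0]],"grip":[-1,-1]}' | egrep 'pos|^force|clock'; done
python3 - <<'E'
from h import *
t=bot.get_image('top'); s=bot.get_image('side')
a=cv2.resize(t[155:215,275:335],(400,400),interpolation=cv2.INTER_CUBIC)
b=cv2.resize(s[180:240,250:310],(400,400),interpolation=cv2.INTER_CUBIC)
cv2.imwrite('pics/d4.png',np.hstack([a,b])[...,::-1])
E
```

```text
eef_pos: [0.5666, 0.0198, 0.0829]
force: [-3.1, 1.4, 7.6]
eef_pos: [0.5666, 0.0198, 0.0829]
force: [-3.4, 2.6, 8.7]
eef_pos: [0.5666, 0.0198, 0.0829]
force: [-3.2, 1.7, 8.3]
eef_pos: [0.5666, 0.0198, 0.0829]
force: [-3.0, 2.7, 7.6]
eef_pos: [0.5666, 0.0198, 0.0825]
force: [-3.7, 2.0, 8.6]
clock: 18.8
eef_pos: [0.5666, 0.0198, 0.0825]
force: [-3.5, 1.6, 7.9]
clock: 19.0
eef_pos: [0.5666, 0.0198, 0.0825]
force: [-3.0, 1.7, 8.3]
clock: 19.2
eef_pos: [0.5666, 0.0198, 0.0825]
force: [-3.2, 2.1, 7.6]
clock: 19.4
eef_pos: [0.5667, 0.0198, 0.0825]
force: [-3.0, 1.7, 8.1]
```

View pics/d4.png

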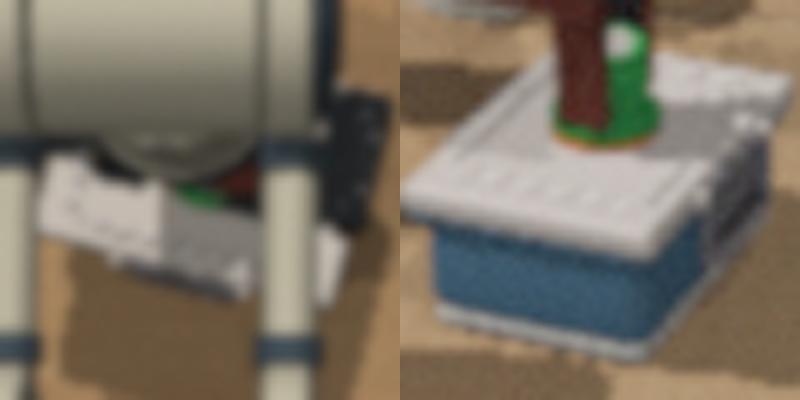

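The cap sits on the seal with only a thin orange rim visible (side crop about (605,145)), and the clip is still shut (about (740,190)). I'm trimming the push from 8 N to about 10 N and relaxing the side load.

```bash
python3 -m jog '{"translation":[[0.06,0.05,0.05],[0,0,0],[0,0,0]],"dr":[[0,0,0],[0,0,0],[0,0,0]],"grip":[-1,-1,-1]}' | egrep 'pos|^force'
for k in 1 2 3 4; do python3 -m jog '{"translation":[[0,0,0],[0,0,0]],"dr":[[0,0,0],[0,0,0]],"grip":[-1,-1]}' | egrep 'pos|^force'; done
```

```text
eef_pos: [0.5666, 0.0198, 0.0823]
force: [-2.4, -0.3, 9.5]
eef_pos: [0.5666, 0.0198, 0.0824]
force: [-2.6, 0.5, 9.1]
eef_pos: [0.5666, 0.0198, 0.0824]
force: [-2.6, 1.0, 8.2]
eef_pos: [0.5666, 0.0199, 0.0824]
force: [-2.3, 0.7, 8.6]
eef_pos: [0.5666, 0.0198, 0.0824]
force: [-2.8, -0.5, 9.3]
```

```bash
python3 -m jog '{"translation":[[0.05,0,0.04],[0,0,0],[0,0,0]],"dr":[[0,0,0],[0,0,0],[0,0,0]],"grip":[-1,-1,-1]}' | egrep 'pos|^force'
for k in 1 2 3 4 5; do python3 -m jog '{"translation":[[0,0,0],[0,0,0]],"dr":[[0,0,0],[0,0,0]],"grip":[-1,-1]}' | egrep 'pos|^force|clock'; done
```

```text
eef_pos: [0.5666, 0.0198, 0.0822]
force: [-0.3, 0.0, 9.7]
clock: 21.1
eef_pos: [0.5666, 0.0199, 0.0823]
force: [-1.1, -0.0, 9.1]
clock: 21.3
eef_pos: [0.5666, 0.0199, 0.0822]
force: [-1.6, -0.5, 8.8]
clock: 21.5
eef_pos: [0.5666, 0.0199, 0.0823]
force: [-1.5, -0.4, 9.2]
clock: 21.7
eef_pos: [0.5666, 0.0198, 0.0823]
force: [-0.2, -0.5, 8.9]
clock: 21.9
eef_pos: [0.5666, 0.0199, 0.0822]
force: [-2.0, -1.1, 9.5]
```

```bash
python3 -m jog '{"translation":[[0.02,0,0.04],[0,0,0],[0,0,0],[0,0,0],[0,0,0]],"dr":[[0,0,0],[0,0,0],[0,0,0],[0,0,0],[0,0,0]],"grip":[-1,-1,-1,-1,-1]}' | egrep 'pos|^force'
for k in 1 2 3 4; do python3 -m jog '{"translation":[[0,0,0],[0,0,0]],"dr":[[0,0,0],[0,0,0]],"grip":[-1,-1]}' | egrep 'pos|^force'; done
```

```text
eef_pos: [0.5666, 0.0198, 0.0821]
force: [-1.2, -0.8, 10.3]
eef_pos: [0.5666, 0.0198, 0.0821]
force: [-1.1, -1.5, 9.0]
eef_pos: [0.5666, 0.0199, 0.0821]
force: [-0.7, 0.1, 9.2]
eef_pos: [0.5666, 0.0199, 0.0821]
force: [-1.0, -1.0, 8.9]
eef_pos: [0.5666, 0.0199, 0.0821]
force: [-1.5, -1.0, 9.4]
```

The push is steady at about 9.3 N, within what was asked.

```bash
python3 -c "
from plant import bot
print(bot.hand_in())"
```

```text
the job is handed in; nothing more can be done
None
```

The job is handed in, with no verdict returned: the clip was swung shut first and looks flat in the pictures, then the cap was pressed past the beads and is still held down into its seal with a steady push of about 9.3 N, at about 22 s of the 58 s allowed.

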